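# Fit a filter cassette in a downdraft fume box

## Robot

A 6-joint arm with a two-finger parallel gripper is mounted at the origin on a cart in front of the work surface, level with it; the furniture and walls round the work are solid. World frame = base frame: x ahead of the robot, y to its left, z up, the work surface at z = 0. Lengths are in m, angles in rad, forces in N, time in s.
With the tool pointing down it reaches from about 0.35 to 0.775 m from the base axis. Payload 5.5 kg.
Tool frame: the origin (TCP) lies midway between the tips of the shut fingers; the grasp point (between the pads) lies 19 mm behind it (env.hold_point_z is the distance from the TCP to the grasp point, in m); z points along the fingers, y is the line along which they close (so a half turn about z gives the same grasp; the last joint's range is limited). The gripper opens to 85 mm and grips with 20 to 120 N. Pads are 22 mm wide; open, the fingers measure 114 mm over their backs; the gripper's body (76 mm by 85 mm) begins 54 mm behind the grasp point. The pads swing forward as they close: fully open they stand 13 mm farther back than shut.
Start: joints at [-1.441, 0.313, 0.046, 1.304, 0, 1.431], TCP at [0.153, -0.554, 0.231] pointing down, gripper open.
Joint ranges: [-2.76, 2.76], [-0.86, 1.69], [-1.03, 1.26], [-2.2, 2.34], [-1.47, 1.5], [-3.14, 3.14]. Speed limits (rad/s): [2.57, 2.57, 3.14, 3.14, 3.14, 3.14].

## Interface

Orientations are given as a unit quaternion [w, x, y, z].
In Python, from workcell import env, read_camera gives the robot as it stands. The module is installed in compiled form; this text tells all that it offers.
- The arm moves only by the tool carry_out, never from a script. Its argument "moves" is a list of rows, each an object of numbers: "tx", "ty", "tz": the shift along the world's x, y, z in cm; "wx", "wy", "wz": the turn, a rotation vector about the world's x, y, z in rad; "claw": the closure, from -1 (fully open) to 1 (shut). A call has 1 to 8 rows; each row shifts and turns the commanded pose from where the row before left it; what a row does not reach is not made up. A row lasts 1/8 s, in which the tool goes at most 62.5 mm and 10.7 degrees, less where a joint would pass 70% of its speed; a pose out of reach is approached as far as the arm can. A call is refused whole if a number of a shift passes 6.25 or a number of a turn 0.188, either way. A call with a gripper value outside its range is refused whole. The fingers move at their own pace and stop on an object; "newtons" is the grip in N (left out, the last holds). Time passes only in rows, so rows that do not move let the fingers close. It gives the time, the measured TCP pose, the force, the opening and the grip force at its end, in the units of the state.
- env.get_state(): the state, without advancing time (a new reading comes with each control period).
- read_camera(name): name is "scene" or "top"; returns a dict with "image" (384x512x3 uint8, blue, green, red), "z_map" (384x512 float32, m along the optical axis (not along the pixel's ray), 0 where there is no reading), "fx", "fy", "cx", "cy" (pixels), "k1" (the pictures are not rectified: a ray, as slopes to the right and down, at radius r is drawn at 1 + k1 r^2 times it, then the intrinsics apply), "camera_from_world" (4x4, takes a point from world to camera coordinates). Camera axes: x right, y down, z forward; pixel columns grow to the right and rows downward; lengths in m; the calibration is good to about 2 mm. A picture is of the moment at which its call begins.
- env.hand_in(): hands the job in; it is judged then, once.
The state is a dict: "clock": time; "joint_pos": joint angles; "qvel": joint speeds; "tau": joint torques, N m; "tcp_pos": TCP position; "orientation": TCP orientation; "wrist_force": force on the tool from outside, world axes, zero at the start; "ft_torque": the same for the moment, N m; "finger_gap": finger opening in m; "grip_force": force on a finger pad.
Only numpy, scipy, OpenCV 4.12 (cv2) and the standard library are available. Lean on these libraries where they do the work, as an engineer would, in place of code of your own. Each camera call takes 0.05 s, during which the arm holds its last target. There are 200 camera calls.

## Task

Put the filter cassette into the open top of the bench fume box: tilted, with one short edge going in first under the lip at the sprung end and pushing the yellow spring bar back, until the other short edge passes down inside the opposite lip; let go so that the spring carries it home and it lies flat on its ledges, held under both lips. Only then switch the fan on by swinging the red paddle fully over. Leave the other things on the bench where they stand.

Things in the scene. Friction and masses are not known exactly. Their poses are not given: they have to be found in the camera images.
- cassette: loose filter cassette: aluminium frame with slats, a slab 190 x 120 x 14 mm, 0.2 to 0.3 kg, lying flat on the bench, black handle up. Origin: centre of its underside; x along the 190 mm length, z up. It is longer than the box's opening, so it cannot go in flat. Its two short edges are alike: either may go in first.
- cassette_handle (a point): middle of the black handle bar, 68 mm above the cassette's origin (own z): 100 long (cassette x) x 14 wide (y) x 16 mm tall. Below it 46 mm of free space down to the slab, between two posts at x = +-43 mm.
- fume_box: grey sheet-metal box fixed on the bench, 146 wide (y), 115 mm high, dark decks on top. Origin on the bench below the seat; z up. x runs from the sprung end (wall at -150 mm; two spring tubes stick out to -187) to the fan end (+185 mm; red paddle on the deck). The opening between the decks is 166 mm long (x -85 to +81 mm), 130 mm wide (y +-65 mm, no lips along these sides).
- seat (a point): where the cassette's origin must end, axes as the box: 72 mm above the bench, level with the ledges, which run along both sides (15 mm wide) and below both lips; the lips' undersides are 39 mm above them. Home, the cassette's far edge is at the end stop (x = +95 mm from here, 14 mm under the fixed lip) and its near edge (x = -95 mm) 10 mm under the sprung end's lip.
- spring_lip (a point): middle of the lip's edge at the sprung end, on its top (115 mm above the bench, sheet 4 mm thick), 85 mm from the seat towards box -x. The pocket under it is free for the cassette but for the spring bar.
- fixed_lip (a point): middle of the fixed lip's edge at the fan end, on its top (115 mm above the bench, sheet 4 mm thick), 81 mm from the seat towards box +x. Behind it the deck is flat and level up to the black switch housing, which begins at x = +121 mm.
- spring_bar_face (a point): middle of the front face of the yellow spring bar (112 wide, 36 mm tall, seen through a window in the deck); it looks to box +x. When free it stands 90 mm from the seat towards box -x, 19.5 mm above the ledges.
- spring_bar (a joint): how far the bar is pushed back (m) towards box -x: 0 free, 0.005 with the cassette home, 0.019 when the cassette, lying flat, just clears the fixed lip, 0.034 at its stop. Spring: 5.5 N at 0, 10 N at the stop; it pushes the cassette home by itself once that lies on the ledges and is let go.
- fan_switch (a joint): red paddle, turning angle (rad): near 0 off (leaning 0.5 rad to box -y), 1.0 on (leaning 0.5 rad to box +y, at its stop); it stays where it is left. About 1 to 2 N at the tip moves it.
- switch_tip (a point): tip of the red paddle, 62 mm from its pivot; the paddle is 18 mm wide (box x), 12 mm thick. Pivot axis along box x, on the box's centre line (y = 0), 147 mm from the seat towards box +x, 145 mm above the bench. The switch's housing (78 mm along y) is 137 mm high, its cheeks within 13 mm of the pivot 152 mm.
- cement_bottle: bystander, 170 mm high white cement bottle with long blue nozzle, standing loose on the bench; origin at its foot
- short_boot: bystander, short black rubber boot, standing loose on the bench; origin at its foot
- ink_bottle: bystander, small black ink bottle, 114 mm high, standing loose on the bench; origin at its foot
- yellow_jar: bystander, yellow-lidded jar, standing loose on the bench; origin at its foot

How it is judged:
On the way, in this order (a step that is already met when the one before it is completed fails the run):
1. the cassette lies home, flat on its ledges under both lips, with the fan still off (x of cassette in the frame of seat between -0.004 and 0.004 m and y of cassette in the frame of seat between -0.008 and 0.008 m and z of cassette in the frame of seat between -0.003 and 0.003 m and angle between cassette's own z axis and vertical below 0.035 rad and angle between the x axis of cassette and the x axis of fume_box, either way round below 0.1 rad and value of joint fan_switch below 0.4 rad), for 0.2 s.
2. the fan is switched on (value of joint fan_switch above 0.85 rad), for 0.1 s.
At the end, for the whole second after the job is handed in: The cassette rests on the ledges, home: its origin within 4 mm of the seat along the box, 8 mm across it and 3 mm in height, level within 2 degrees, in line with the box; the red paddle is swung fully over (at least 0.85 of its 1.0 rad) (x of cassette in the frame of seat between -0.004 and 0.004 m and y of cassette in the frame of seat between -0.008 and 0.008 m and z of cassette in the frame of seat between -0.003 and 0.003 m and angle between cassette's own z axis and vertical below 0.035 rad and angle between the x axis of cassette and the x axis of fume_box, either way round below 0.1 rad and value of joint fan_switch above 0.85 rad and linear speed of cassette below 0.02 m/s); the robot touches nothing.
It fails at once if the fan is switched on before the cassette is home (value of joint fan_switch above 0.6 rad and not (x of cassette in the frame of seat between -0.004 and 0.004 m and y of cassette in the frame of seat between -0.008 and 0.008 m and z of cassette in the frame of seat between -0.003 and 0.003 m and angle between cassette's own z axis and vertical below 0.035 rad and angle between the x axis of cassette and the x axis of fume_box, either way round below 0.1 rad)).
It fails at once if a bystander is knocked or pushed away (distance of any of cement_bottle, short_boot, ink_bottle, yellow_jar from where it was at the start of the episode above 0.03 m).
It also fails if it takes over 51 s, if anything falls off the work surface, if the arm or the gripper's body presses on something with over 40 N, if the wrist force passes 120 N, or if a joint passes its speed limit or range.

## Working session

There is one attempt and no reset: what is moved stays moved. The work goes in short steps, Python scripts to look and compute and a tool call to move; the robot and the scene stay as the last step left them, time stands still between calls to the robot, and variables do not carry over. Pictures are saved under pics/ and viewed, at most 10 in all, crops included, and the job is handed in when it is done.

Besides the shell and the picture viewer there is one more tool, called as name(argument=value, ...), one argument or row to a line, values as JSON. carry_out: Moves the arm, as the interface text tells. Its arguments: {"type":"object","properties":{"moves":{"type":"array","items":{"type":"object","properties":{"tx":{"type":"number"},"ty":{"type":"number"},"tz":{"type":"number"},"wx":{"type":"number"},"wy":{"type":"number"},"wz":{"type":"number"},"claw":{"type":"number"}}}},"newtons":{"type":"number"}},"required":["moves"]}

```bash
mkdir -p pics; cat > h.py <<'E'
import numpy as np, cv2
from workcell import env, read_camera
def pts(c):
    z=c["z_map"]; H,W=z.shape
    u,v=np.meshgrid(np.arange(W),np.arange(H))
    K=np.array([[c["fx"],0,c["cx"]],[0,c["fy"],c["cy"]],[0,0,1.]])
    p=cv2.undistortPoints(np.stack([u,v],-1).reshape(-1,1,2).astype(np.float64),K,np.array([c["k1"],0,0,0,0.]))[:,0].reshape(H,W,2)
    P=np.concatenate([p*z[...,None],z[...,None]],-1)
    T=np.linalg.inv(c["camera_from_world"])
    return P@T[:3,:3].T+T[:3,3], z>0
E
python3 - <<'E'
from h import *
for n in("top","scene"):
    c=read_camera(n); cv2.imwrite(f"pics/{n}0.png",cv2.resize(c["image"],(768,576))); np.savez(n+"0.npz",**c)
    T=np.linalg.inv(c["camera_from_world"]);print(n,T[:3,3],T[:3,2],c["fx"],c["k1"])
print(env.get_state(),env.hold_point_z)
E
```

```text
top [ 0.42138406 -0.01397356  1.55985109] [ 0.14973329  0.02193383 -0.98848311] 437.60261639982525 -0.07716033242382841
scene [-0.11964522  0.7720943   0.81830269] [ 0.5883313  -0.61030081 -0.53047074] 452.8230953567284 0.041933621475522265
{'clock': 0.1, 'joint_pos': array([-1.44063680e+00,  3.13938776e-01,  4.50888784e-02,  1.30355987e+00,
        2.44978159e-05,  1.43119020e+00]), 'qvel': array([ 0.00060251, -0.00224832,  0.00206337, -0.0020511 ,  0.00189864,
        0.00239926]), 'tau': array([ 4.12847759e-03, -4.81721163e+01,  2.99246764e+01,  1.25975264e-02,
       -2.29144933e-05,  3.51332243e-07]), 'tcp_pos': array([ 0.15317773, -0.55376678,  0.23048883]), 'orientation': array([-8.06651787e-04,  9.90916774e-01,  1.34474148e-01,  1.60591272e-05]), 'wrist_force': array([ 0.81600911,  0.72430027, -0.45972549]), 'ft_torque': array([-0.03092523, -0.01658521,  0.01682433]), 'grip_force': 0.0, 'finger_gap': 0.085574734381368} 0.0187
```

View pics/top0.png

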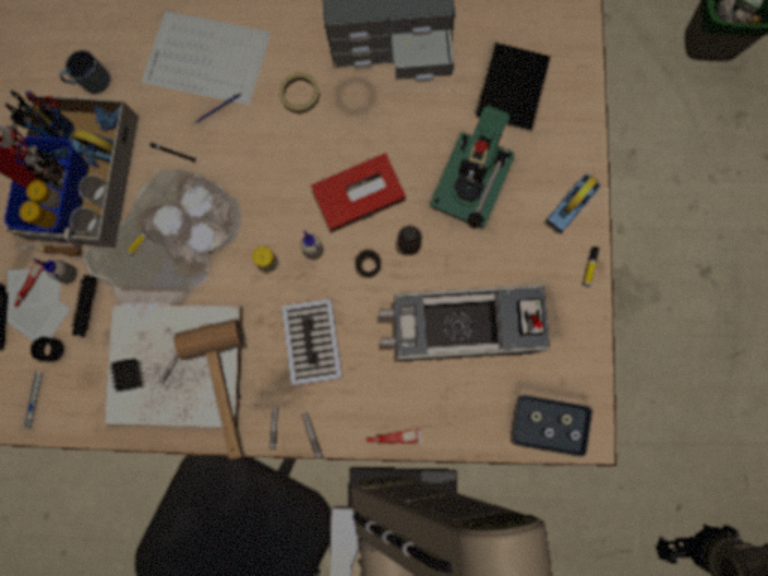

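View pics/scene0.png

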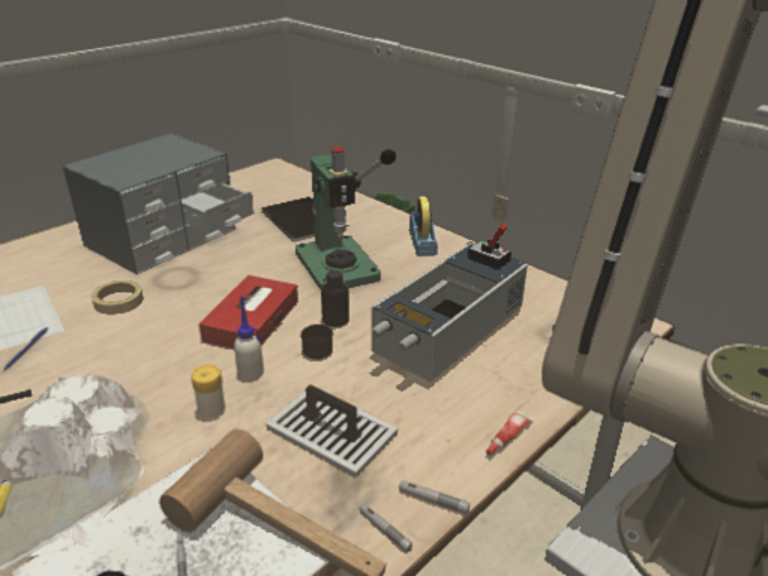

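The top picture (768x576 px) shows the cassette at about (312,342) with its long axis up and down the image. The box runs from its tubes at (385,330) to the paddle at (530,318). The bystanders stand at (263,257), (311,245), (368,263) and (408,240), all beyond the cassette and box.

```bash
python3 - <<'E'
from h import *
for n in("top","scene"):
    c=dict(np.load(n+"0.npz")); P,ok=pts(c); 
    X,Y,Z=P[...,0],P[...,1],P[...,2]
    t=ok&(np.abs(Z)<.004)&(X>.25)&(X<.8)&(np.abs(Y)<.4); print(n,"table z",np.median(Z[ok&(abs(Z)<.02)&(X>.3)&(X<.6)&(Y>-.2)&(Y<.3)]))
    if n=="top":
        # rough locate
        for (u,v) in [(312,342),(470,325),(530,318),(400,325),(263,257),(311,245),(368,263),(408,240)]:
            print((u,v),P[int(v*2/3),int(u*2/3)].round(3))
    def rect(m,name):
        q=P[m][:,:2].astype(np.float32)
        if len(q)<5: print(name,len(q));return
        (cx,cy),(w,h),a=cv2.minAreaRect(q); print(n,name,len(q),np.round([cx,cy,w,h],4),"ang",round(a,2),"med",np.median(P[m],0).round(4), "std z",P[m][:,2].std().round(4))
    p0=P[228,208] if n=="top" else p0
    near=ok&(np.hypot(X-p0[0],Y-p0[1])<.125)
    rect(near&(Z>.008)&(Z<.022),"slab")
    rect(near&(Z>.06)&(Z<.09),"handle")
    b=P[216,313] if n=="top" else b
    nb=ok&(np.abs(X-b[0])<.12)&(np.abs(Y-b[1])<.24)
    rect(nb&(Z>.108)&(Z<.122),"deck")
    rect(nb&(Z>.130)&(Z<.141),"housing")
    im=c["image"].astype(int); red=(im[...,2]>110)&(im[...,1]<70)&(im[...,0]<80)
    rect(nb&red&(Z>.14),"paddle")
    yel=(im[...,2]>im[...,0]+40)&(im[...,1]>im[...,0]+25)
    rect(nb&yel&(Z>.06)&(Z<.12),"bar")
E
```

```text
top table z 0.002950255826223658
(312, 342) [0.53  0.216 0.013]
(470, 325) [ 0.581 -0.156  0.014]
(530, 318) [ 0.421 -0.014  1.56 ]
(400, 325) [0.567 0.009 0.122]
(263, 257) [0.72  0.33  0.081]
(311, 245) [0.745 0.215 0.105]
(368, 263) [0.726 0.091 0.004]
(408, 240) [ 0.757 -0.006  0.117]
top slab 1334 [0.5322 0.2209 0.2216 0.2413] ang 48.95 med [0.5294 0.2142 0.0134] std z 0.0034
top handle 137 [0.5306 0.2168 0.1006 0.0153] ang 9.43 med [0.5316 0.2161 0.0766] std z 0.0049
top deck 1745 [ 0.5757 -0.1333  0.1468  0.3696] ang 4.93 med [ 0.5756 -0.2158  0.1165] std z 0.0029
top housing 208 [ 0.5873 -0.2776  0.078   0.0532] ang 7.13 med [ 0.5861 -0.2718  0.1381] std z 0.0023
top paddle 12 [ 0.5635 -0.2806  0.0095  0.0109] ang 4.67 med [ 0.5645 -0.2816  0.2024] std z 0.0034
bar 0
scene table z 0.0014821756356216964
scene slab 1754 [0.5336 0.2214 0.1936 0.1221] ang 10.72 med [0.5108 0.2343 0.0135] std z 0.0026
scene handle 291 [0.5317 0.2209 0.103  0.016 ] ang 9.41 med [0.5282 0.2223 0.0745] std z 0.0052
scene deck 1483 [ 0.5776 -0.1467  0.1481  0.3388] ang 4.76 med [ 0.5612 -0.1149  0.1153] std z 0.0024
scene housing 190 [ 0.587  -0.2716  0.0772  0.0567] ang 6.01 med [ 0.5759 -0.2627  0.1377] std z 0.003
scene paddle 12 [ 0.5643 -0.2832  0.0256  0.0084] ang 84.37 med [ 0.5641 -0.2786  0.1998] std z 0.0166
scene bar 135 [ 0.5807 -0.0315  0.0868  0.0139] ang 4.78 med [ 0.5768 -0.0337  0.0949] std z 0.0084
```

carry_out(
  moves=[
    {"tx": 3.3, "ty": 4.8, "wz": 0.18, "claw": -1},
    {"tx": 3.3, "ty": 4.8, "wz": 0.18, "claw": -1},
    {"tx": 3.3, "ty": 4.8, "wz": 0.18, "claw": -1},
    {"tx": 3.3, "ty": 4.8, "wz": 0.18, "claw": -1},
    {"tx": 3.3, "ty": 4.8, "wz": 0.18, "claw": -1},
    {"tx": 3.3, "ty": 4.8, "wz": 0.18, "claw": -1},
    {"tx": 3.3, "ty": 4.8, "wz": 0.18, "claw": -1},
    {"tx": 3.3, "ty": 4.8, "wz": 0.18, "claw": -1},
  ],
  newtons=100,
)

```text
invalid input at $.moves[0]: expected keys tx, ty, tz, wx, wy, wz, claw
```

carry_out(
  moves=[
    {"tx": 1.4, "ty": 4.8, "wz": 0.18, "claw": -1},
    {"tx": 1.4, "ty": 4.8, "wz": 0.18, "claw": -1},
    {"tx": 1.4, "ty": 4.8, "wz": 0.18, "claw": -1},
    {"tx": 1.4, "ty": 4.8, "wz": 0.18, "claw": -1},
    {"tx": 1.4, "ty": 4.8, "wz": 0.18, "claw": -1},
    {"tx": 1.4, "ty": 4.8, "wz": 0.18, "claw": -1},
    {"tx": 1.4, "ty": 4.8, "wz": 0.18, "claw": -1},
    {"tx": 1.4, "ty": 4.8, "wz": 0.157, "claw": -1},
  ],
)

```text
invalid input at $.moves[0]: expected keys tx, ty, tz, wx, wy, wz, claw
```

```bash
cat >> h.py <<'E'
def st():
    s=env.get_state(); w,x,y,z=s["orientation"]
    from scipy.spatial.transform import Rotation as R
    M=R.from_quat([x,y,z,w]).as_matrix()
    print("t",round(s["clock"],2),"tcp",s["tcp_pos"].round(4),"yaw",round(np.arctan2(M[1,0],M[0,0]),4),"toolz",M[:,2].round(4),"q",s["joint_pos"].round(2),"F",s["wrist_force"].round(1),"gap",round(s["finger_gap"],4),"g",round(s["grip_force"],1))
    return s,M
def seat_from(P,ok,a=4.85,n=""):
    "box frame estimate from deck edges; returns seat xy"
    Z=P[...,2]; bx=np.array([np.sin(np.radians(a)),-np.cos(np.radians(a))]); by=np.array([bx[1]*-1,bx[0]])
    o=np.array([.576,-.131]); d=P[...,:2]-o; x=d@bx; y=d@by
    return x,y,bx,by,o
E
python3 - <<'E'
from h import *
st()
for n in("top","scene"):
    c=dict(np.load(n+"0.npz")); P,ok=pts(c); x,y,bx,by,o=seat_from(P,ok); Z=P[...,2]
    dk=ok&(Z>.111)&(Z<.121)
    for nm,m,v in [("springlip",dk&(abs(y)<.05)&(x<-.07)&(x>-.1),x),("fixlip",dk&(abs(y)<.05)&(x>.06)&(x<.1),x),("left wall",dk&(abs(y)<.06)&(x<-.12)&(x>-.17),x),("fan wall",dk&(abs(y)<.06)&(x>.16)&(x<.21),x),("y",dk&(abs(x)<.07),y)]:
        if m.sum(): print(n,nm,m.sum(),"1/99%",np.percentile(v[m],[1,5,95,99]).round(4))
E
```

```text
t 0.1 tcp [ 0.1532 -0.5538  0.2305] yaw 0.2698 toolz [-2.0e-04  1.6e-03 -1.0e+00] q [-1.44  0.31  0.05  1.3   0.    1.43] F [ 0.8  0.7 -0.5] gap 0.0856 g 0.0
top springlip 118 1/99% [-0.0998 -0.0993 -0.0864 -0.0859]
top fixlip 161 1/99% [0.0808 0.0814 0.0989 0.0999]
top left wall 164 1/99% [-0.1505 -0.1499 -0.1217 -0.1206]
top fan wall 131 1/99% [0.1601 0.1625 0.1846 0.1855]
top y 230 1/99% [-0.0736 -0.0728  0.6061  0.6856]
scene springlip 98 1/99% [-0.0997 -0.0992 -0.0855 -0.0841]
scene fixlip 125 1/99% [0.0786 0.0806 0.0988 0.0994]
scene left wall 200 1/99% [-0.1531 -0.1518 -0.1234 -0.1206]
scene fan wall 31 1/99% [0.1607 0.1621 0.1828 0.1847]
scene y 312 1/99% [-0.0731 -0.0718  0.6967  0.7276]
```

carry_out(
  moves=[
    {"tx": 3.3, "ty": 4.8, "tz": 0, "wx": 0, "wy": 0, "wz": 0.18, "claw": -1},
    {"tx": 3.3, "ty": 4.8, "tz": 0, "wx": 0, "wy": 0, "wz": 0.18, "claw": -1},
    {"tx": 3.3, "ty": 4.8, "tz": 0, "wx": 0, "wy": 0, "wz": 0.18, "claw": -1},
    {"tx": 3.3, "ty": 4.8, "tz": 0, "wx": 0, "wy": 0, "wz": 0.18, "claw": -1},
    {"tx": 3.3, "ty": 4.8, "tz": 0, "wx": 0, "wy": 0, "wz": 0.18, "claw": -1},
    {"tx": 3.3, "ty": 4.8, "tz": 0, "wx": 0, "wy": 0, "wz": 0.18, "claw": -1},
    {"tx": 3.3, "ty": 4.8, "tz": 0, "wx": 0, "wy": 0, "wz": 0.18, "claw": -1},
    {"tx": 3.3, "ty": 4.8, "tz": 0, "wx": 0, "wy": 0, "wz": 0.18, "claw": -1},
  ],
  newtons=100,
)

```text
clock: 1.1
tcp_pos: [0.4179, -0.1685, 0.2312]
orientation: [0.0, 0.654, 0.756, -0.0]
wrist_force: [0.8, -0.1, -0.7]
finger_gap: 0.0854
grip_force: 0.0
```

carry_out(
  moves=[
    {"tx": 1.4, "ty": 4.8, "tz": 0, "wx": 0, "wy": 0, "wz": 0.18, "claw": -1},
    {"tx": 1.4, "ty": 4.8, "tz": 0, "wx": 0, "wy": 0, "wz": 0.18, "claw": -1},
    {"tx": 1.4, "ty": 4.8, "tz": 0, "wx": 0, "wy": 0, "wz": 0.18, "claw": -1},
    {"tx": 1.4, "ty": 4.8, "tz": 0, "wx": 0, "wy": 0, "wz": 0.18, "claw": -1},
    {"tx": 1.4, "ty": 4.8, "tz": 0, "wx": 0, "wy": 0, "wz": 0.18, "claw": -1},
    {"tx": 1.4, "ty": 4.8, "tz": 0, "wx": 0, "wy": 0, "wz": 0.18, "claw": -1},
    {"tx": 1.4, "ty": 4.8, "tz": 0, "wx": 0, "wy": 0, "wz": 0.18, "claw": -1},
    {"tx": 1.4, "ty": 4.8, "tz": 0, "wx": 0, "wy": 0, "wz": 0.157, "claw": -1},
  ],
)

```text
clock: 2.1
tcp_pos: [0.5293, 0.2154, 0.2309]
orientation: [-0.0, 0.005, 1.0, -0.0]
wrist_force: [0.2, 0.3, -0.0]
finger_gap: 0.0854
grip_force: 0.0
```

```bash
python3 - <<'E'
from h import *
st()
E
```

```text
t 2.1 tcp [0.5293 0.2154 0.2309] yaw 3.1323 toolz [-5.e-04 -2.e-04 -1.e+00] q [ 0.25  0.31  0.04  1.3  -0.    0.26] F [ 0.2  0.3 -0. ] gap 0.0854 g 0.0
```

carry_out(
  moves=[
    {"tx": 0.2, "ty": 0.4, "tz": -4, "wx": 0, "wy": 0, "wz": 0.088, "claw": -1},
    {"tx": 0, "ty": 0, "tz": -5, "wx": 0, "wy": 0, "wz": 0.088, "claw": -1},
    {"tx": 0, "ty": 0, "tz": -5, "wx": 0, "wy": 0, "wz": 0, "claw": -1},
    {"tx": 0, "ty": 0, "tz": -3, "wx": 0, "wy": 0, "wz": 0, "claw": -1},
    {"tx": 0, "ty": 0, "tz": -1.3, "wx": 0, "wy": 0, "wz": 0, "claw": -1},
    {"tx": 0, "ty": 0, "tz": 0, "wx": 0, "wy": 0, "wz": 0, "claw": 0.2},
    {"tx": 0, "ty": 0, "tz": 0, "wx": 0, "wy": 0, "wz": 0, "claw": 1},
    {"tx": 0, "ty": 0, "tz": 0, "wx": 0, "wy": 0, "wz": 0, "claw": 1},
  ],
  newtons=100,
)

```text
clock: 3.1
tcp_pos: [0.5324, 0.2181, 0.0499]
orientation: [0.001, -0.081, 0.997, 0.0]
wrist_force: [0.6, 0.5, -0.4]
finger_gap: 0.0323
grip_force: 0.0
```

carry_out(
  moves=[
    {"tx": 0, "ty": 0, "tz": 0, "wx": 0, "wy": 0, "wz": 0, "claw": 1},
    {"tx": 0, "ty": 0, "tz": 0, "wx": 0, "wy": 0, "wz": 0, "claw": 1},
    {"tx": 0, "ty": 0, "tz": 0, "wx": 0, "wy": 0, "wz": 0, "claw": 1},
    {"tx": 0, "ty": 0, "tz": 1, "wx": 0, "wy": 0, "wz": 0, "claw": 1},
  ],
)

```text
clock: 3.6
tcp_pos: [0.5304, 0.2175, 0.058]
orientation: [-0.001, -0.081, 0.997, -0.0]
wrist_force: [-0.4, -0.9, -2.9]
finger_gap: 0.0122
grip_force: 97.5
```

carry_out(
  moves=[
    {"tx": 0, "ty": 0, "tz": 4, "wx": 0, "wy": 0, "wz": 0, "claw": 1},
    {"tx": 0, "ty": 0, "tz": 5, "wx": 0, "wy": 0, "wz": 0, "claw": 1},
    {"tx": 0, "ty": -1, "tz": 5, "wx": 0, "wy": 0, "wz": -0.08, "claw": 1},
    {"tx": 0.5, "ty": -3, "tz": 4, "wx": 0, "wy": 0, "wz": -0.17, "claw": 1},
    {"tx": 0.5, "ty": -3.5, "tz": 0, "wx": 0, "wy": 0, "wz": -0.18, "claw": 1},
    {"tx": 0.5, "ty": -3.5, "tz": 0, "wx": 0, "wy": 0, "wz": -0.18, "claw": 1},
    {"tx": 0.5, "ty": -3.5, "tz": 0, "wx": 0, "wy": 0, "wz": -0.18, "claw": 1},
    {"tx": 0.5, "ty": -3.5, "tz": 0, "wx": 0, "wy": 0, "wz": -0.18, "claw": 1},
  ],
)

```text
clock: 4.6
tcp_pos: [0.5558, 0.0366, 0.2384]
orientation: [-0.0, 0.396, 0.918, -0.0]
wrist_force: [0.2, -0.0, -2.4]
finger_gap: 0.0121
grip_force: 97.8
```

carry_out(
  moves=[
    {"tx": 0.5, "ty": -3.5, "tz": 0, "wx": 0, "wy": 0, "wz": -0.18, "claw": 1},
    {"tx": 0.5, "ty": -3.5, "tz": 0, "wx": 0, "wy": 0, "wz": -0.18, "claw": 1},
    {"tx": 0.5, "ty": -3.5, "tz": 0, "wx": 0, "wy": 0, "wz": -0.18, "claw": 1},
    {"tx": 0.6, "ty": -2, "tz": 0, "wx": 0, "wy": 0, "wz": -0.14, "claw": 1},
    {"tx": 0, "ty": -1, "tz": 0, "wx": 0, "wy": 0, "wz": 0, "claw": 1},
    {"tx": 0, "ty": 0, "tz": 0, "wx": 0, "wy": 0, "wz": 0, "claw": 1},
    {"tx": 0, "ty": 0, "tz": 0, "wx": 0, "wy": 0, "wz": 0, "claw": 1},
  ],
)

```text
clock: 5.48
tcp_pos: [0.5769, -0.0963, 0.2384]
orientation: [-0.0, 0.677, 0.736, 0.0]
wrist_force: [0.3, 0.7, -2.5]
finger_gap: 0.0123
grip_force: 97.7
```

```bash
python3 - <<'E'
from h import *
s,M=st()
for n in("top","scene"):
    c=read_camera(n); np.savez(n+"1.npz",**c)
    cv2.imwrite(f"pics/{n}1.png",cv2.resize(c["image"],(768,576)))
    P,ok=pts(c); x,y,bx,by,o=seat_from(P,ok); Z=P[...,2]
    lo=s["tcp_pos"][2]-.049
    m=ok&(abs(Z-lo-.010)<.013)&(abs(x)<.2)&(abs(y)<.11)
    q=np.stack([x[m],y[m]],-1).astype(np.float32)
    print(n,m.sum(),"z",np.percentile(Z[m],[5,50,95]).round(4),"rect",cv2.minAreaRect(q),"x",np.percentile(q[:,0],[1,99]).round(4),"y",np.percentile(q[:,1],[1,99]).round(4))
    A=np.c_[q,np.ones(len(q))]; print("plane",np.linalg.lstsq(A,Z[m],rcond=None)[0].round(4))
print("tcp in box", (s["tcp_pos"][:2]-o)@np.c_[bx,by])
E
```

```text
t 5.47 tcp [ 0.5769 -0.0963  0.2384] yaw 1.6549 toolz [-3.e-04  4.e-04 -1.e+00] q [-0.3   0.33  0.09  1.33  0.    1.18] F [ 0.3  0.7 -2.5] gap 0.0123 g 97.7
top 506 z [0.1936 0.202  0.208 ] rect ((0.013825654983520508, 0.001072116196155548), (0.1181698888540268, 0.28331488370895386), 89.54524993896484) x [-0.1271  0.1526] y [-0.0577  0.0594]
plane [-0.0022 -0.0076  0.2015]
scene 1502 z [0.193  0.2007 0.2055] rect ((0.010965496301651001, 0.001828569918870926), (0.12240999937057495, 0.2845260798931122), 89.825927734375) x [-0.1286  0.138 ] y [-0.0576  0.0606]
plane [-0.0021  0.0053  0.1998]
tcp in box [-0.03446051  0.00381577]
```

View pics/scene1.png

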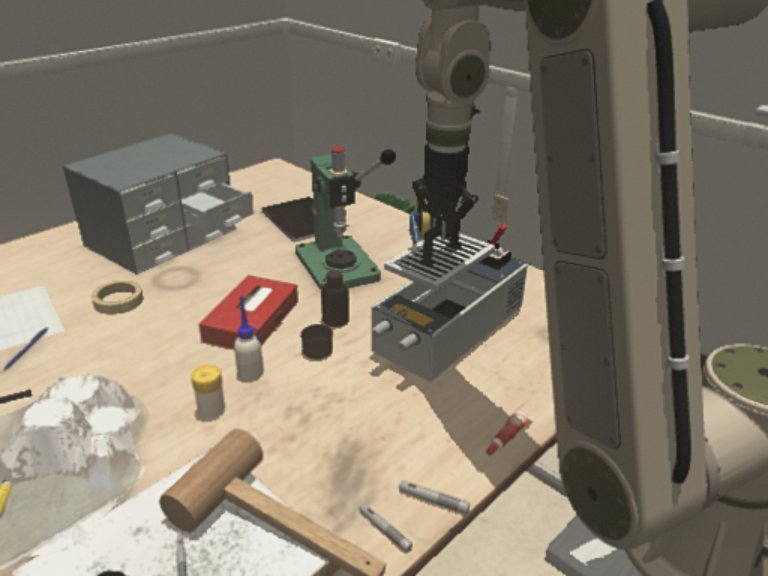

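The cassette hangs level over the box at about (440,262) px in the scene picture, in line with it. The bystanders are untouched. I'll refine the relative offset next.

```bash
python3 - <<'E'
from h import *
for n in("top","scene"):
    c=dict(np.load(n+"1.npz")); P,ok=pts(c); x,y,bx,by,o=seat_from(P,ok); Z=P[...,2]
    m=ok&(abs(Z-.2)<.008)&(abs(x+.03)<.11)&(abs(y)<.11)
    q=np.stack([x[m],y[m]],-1).astype(np.float32); r=cv2.minAreaRect(q)
    print(n,np.round(r[0]+r[1]+(r[2],),4),"x",np.percentile(q[:,0],[1,99]).round(4),"y",np.percentile(q[:,1],[1,99]).round(4),"z",np.median(Z[m]))
    c=dict(np.load(n+"0.npz")); P,ok=pts(c); x,y,bx,by,o=seat_from(P,ok); Z=P[...,2]
    for lo,hi in((-.14,-.1),(-.08,.08),(.09,.12),(.09,.18),(.17,.183)):
        m=ok&(abs(Z-.1155)<.006)&(x>lo)&(x<hi)&(abs(y)<.11); v=y[m]; print(n,lo,"deck y",np.percentile(v,[1,99]).round(4),"z",np.median(Z[m]).round(4))
    im=c["image"].astype(int)
    m=ok&(im[...,2]>1.5*im[...,1])&(im[...,2]>60)&(Z>.15)&(abs(x-.147)<.05)&(abs(y)<.1); print("paddle",m.sum(),x[m].mean(),y[m].mean(),Z[m].mean(),Z[m].max())
E
```

```text
top [-3.22000e-02  1.40000e-03  1.18200e-01  1.91300e-01  8.95452e+01] x [-0.127   0.0621] y [-0.0579  0.0595] z 0.20196497371110322
top -0.14 deck y [-0.0735  0.0713] z 0.1162
top -0.08 deck y [-0.0737  0.0722] z 0.1156
top 0.09 deck y [-0.072   0.0718] z 0.1165
top 0.09 deck y [-0.0722  0.0719] z 0.1166
top 0.17 deck y [-0.0698  0.0715] z 0.1166
paddle 49 0.14717753821018245 -0.015929668952511154 0.18665140576521633 0.21002479198591528
scene [-3.41000e-02  2.00000e-03  1.22400e-01  1.94300e-01  8.98259e+01] x [-0.1286  0.0586] y [-0.0576  0.0608] z 0.20086510052515566
scene -0.14 deck y [-0.0729  0.0713] z 0.1153
scene -0.08 deck y [-0.0732  0.0742] z 0.1146
scene 0.09 deck y [-0.0711  0.0718] z 0.1159
scene 0.09 deck y [-0.0718  0.072 ] z 0.1159
scene 0.17 deck y [-0.0711  0.0722] z 0.1156
paddle 62 0.14054568785691504 -0.01658767644443012 0.1819070144162297 0.20316403444150222
```

carry_out(
  moves=[
    {"tx": 0.04, "ty": -1.1, "tz": -0.5, "wx": -0.116, "wy": -0.01, "wz": 0, "claw": 1},
    {"tx": 0.04, "ty": -1.1, "tz": -0.5, "wx": -0.116, "wy": -0.01, "wz": 0, "claw": 1},
    {"tx": 0.05, "ty": -1.1, "tz": -0.5, "wx": -0.116, "wy": -0.01, "wz": 0, "claw": 1},
    {"tx": 0, "ty": 0, "tz": -1.2, "wx": 0, "wy": 0, "wz": 0, "claw": 1},
    {"tx": 0, "ty": 0, "tz": 0, "wx": 0, "wy": 0, "wz": 0, "claw": 1},
    {"tx": 0, "ty": 0, "tz": 0, "wx": 0, "wy": 0, "wz": 0, "claw": 1},
  ],
)

```text
clock: 6.32
tcp_pos: [0.5787, -0.1305, 0.2115]
orientation: [0.128, 0.667, 0.724, -0.117]
wrist_force: [0.8, -0.1, -3.0]
finger_gap: 0.0126
grip_force: 97.7
```

```bash
cat >> h.py <<'E'
def report():
    s,M=st(); x,y,bx,by,o=seat_from(np.zeros((1,3)),0)
    t=s["tcp_pos"]; p=np.array([(t[:2]-o)@bx,(t[:2]-o)@by,t[2]-.072])*1000
    th=np.arctan2(-(M[:2,2]@bx)*-1,-M[2,2]); th=abs(np.arctan2(M[:2,2]@bx,-M[2,2]))
    C=p[[0,2]]+[1.5*np.cos(th)+50*np.sin(th),1.5*np.sin(th)-50*np.cos(th)]
    L=C-95*np.array([np.cos(th),np.sin(th)])
    print("tcp box",p.round(1),"tilt deg",np.degrees(th).round(2),"side lean",(M[:2,2]@by).round(4),"C",C.round(1),"left bottom",L.round(1))
def look(k):
    s=env.get_state()
    for n in("top","scene"):
        c=read_camera(n); np.savez(n+f"{k}.npz",**c)
        cv2.imwrite(f"pics/{n}{k}.png",cv2.resize(c["image"],(768,576)))
E
python3 - <<'E'
from h import *
report(); look(2)
for n in("top","scene"):
    c=dict(np.load(n+"2.npz")); P,ok=pts(c); x,y,bx,by,o=seat_from(P,ok); Z=P[...,2]
    f=.072+.060+.015+(x+.072)*np.tan(.349)
    m=ok&(abs(Z-f)<.010)&(x>-.1)&(x<.12)&(abs(y)<.1)
    A=np.c_[x[m],np.ones(m.sum())]; cf=np.linalg.lstsq(A,Z[m],rcond=None)[0]
    print(n,m.sum(),"tilt",np.degrees(np.arctan(cf[0])),"x",np.percentile(x[m],[1,99]).round(4),"y",np.percentile(y[m],[1,99]).round(4),"top z at xmin",np.median(Z[m&(x<np.percentile(x[m],3))]))
E
```

```text
t 6.33 tcp [ 0.5787 -0.1305  0.2115] yaw 1.652 toolz [ 0.0294 -0.34   -0.94  ] q [-0.19  0.29 -0.08  1.1  -0.33  1.28] F [ 0.8 -0.1 -3. ] gap 0.0126 g 97.7
tcp box [ -0.3   2.8 139.5] tilt deg 19.95 side lean 0.0006 C [18.2 93. ] left bottom [-71.1  60.6]
top 1214 tilt 19.939958030339607 x [-0.0431  0.1051] y [-0.0595  0.0589] top z at xmin 0.15758826587134367
scene 1628 tilt 19.625884031688756 x [-0.0752  0.1012] y [-0.0587  0.0601] top z at xmin 0.14675622099190788
```

carry_out(
  moves=[
    {"tx": 0, "ty": 0, "tz": -2, "wx": 0, "wy": 0, "wz": 0, "claw": 1},
    {"tx": 0, "ty": 0, "tz": -2, "wx": 0, "wy": 0, "wz": 0, "claw": 1},
    {"tx": 0, "ty": 0, "tz": -1.4, "wx": 0, "wy": 0, "wz": 0, "claw": 1},
    {"tx": 0, "ty": 0, "tz": 0, "wx": 0, "wy": 0, "wz": 0, "claw": 1},
    {"tx": 0, "ty": 0, "tz": 0, "wx": 0, "wy": 0, "wz": 0, "claw": 1},
  ],
)

```text
clock: 7.05
tcp_pos: [0.5791, -0.1305, 0.1581]
orientation: [0.129, 0.667, 0.724, -0.117]
wrist_force: [-0.3, -0.8, -1.7]
finger_gap: 0.0122
grip_force: 97.7
```

```bash
python3 - <<'E'
from h import *
report()
E
```

```text
t 7.05 tcp [ 0.5791 -0.1305  0.1581] yaw 1.6519 toolz [ 0.0305 -0.3412 -0.9395] q [-0.19  0.32 -0.17  0.98 -0.34  1.28] F [-0.3 -0.8 -1.7] gap 0.0122 g 97.7
tcp box [-0.2  3.1 86.1] tilt deg 20.03 side lean 0.0016 C [18.3 39.7] left bottom [-71.    7.1]
```

Clear of contact. Slide it under the sprung lip.

carry_out(
  moves=[
    {"tx": -0.1, "ty": 1.1, "tz": 0, "wx": 0, "wy": 0, "wz": 0, "claw": 1},
    {"tx": -0.1, "ty": 1.1, "tz": 0, "wx": 0, "wy": 0, "wz": 0, "claw": 1},
    {"tx": -0.1, "ty": 1.1, "tz": 0, "wx": 0, "wy": 0, "wz": 0, "claw": 1},
    {"tx": -0.1, "ty": 1.0, "tz": 0, "wx": 0, "wy": 0, "wz": 0, "claw": 1},
    {"tx": 0, "ty": 0, "tz": 0, "wx": 0, "wy": 0, "wz": 0, "claw": 1},
    {"tx": 0, "ty": 0, "tz": 0, "wx": 0, "wy": 0, "wz": 0, "claw": 1},
  ],
)

```text
clock: 7.8
tcp_pos: [0.5754, -0.0889, 0.1592]
orientation: [0.131, 0.667, 0.723, -0.119]
wrist_force: [0.3, -7.4, -1.2]
finger_gap: 0.0122
grip_force: 97.6
```

```bash
python3 - <<'E'
from h import *
report(); look(3)
for n in("top","scene"):
    c=dict(np.load(n+"3.npz")); P,ok=pts(c); x,y,bx,by,o=seat_from(P,ok); Z=P[...,2]
    f=.072+.007+.015+(x+.114)*np.tan(.349)
    m=ok&(abs(Z-f)<.010)&(x>-.08)&(x<.09)&(abs(y)<.066)
    A=np.c_[x[m],np.ones(m.sum())]; cf=np.linalg.lstsq(A,Z[m],rcond=None)[0]
    print(n,m.sum(),"tilt",np.degrees(np.arctan(cf[0])),"x",np.percentile(x[m],[1,99]).round(4),"y",np.percentile(y[m],[1,99]).round(4),"z@0",cf[1]-.072)
c=dict(np.load("scene3.npz"));cv2.imwrite("pics/s3c.png",cv2.resize(c["image"][130:260,220:380],None,fx=4,fy=4,interpolation=cv2.INTER_CUBIC))
E
```

```text
t 7.8 tcp [ 0.5754 -0.0889  0.1592] yaw 1.6509 toolz [ 0.0316 -0.3466 -0.9375] q [-0.11  0.32 -0.17  1.   -0.35  1.36] F [ 0.3 -7.4 -1.2] gap 0.0122 g 97.6
tcp box [-42.    3.   87.2] tilt deg 20.37 side lean 0.0021 C [-23.2  40.9] left bottom [-112.3    7.8]
top 1142 tilt 20.949958841451245 x [-0.057   0.0648] y [-0.0594  0.0594] z@0 0.06361917675402122
scene 1155 tilt 20.555198403581308 x [-0.0757  0.0607] y [-0.0587  0.0606] z@0 0.06218619939345245
```

View pics/s3c.png

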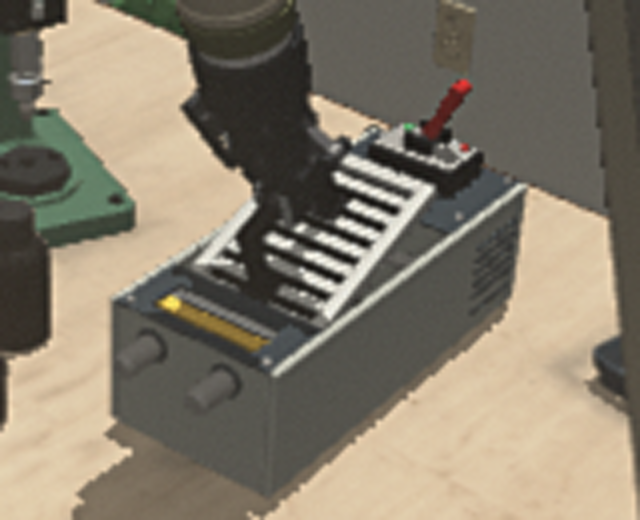

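The cropped picture shows the near edge under the sprung lip, the yellow bar pushed back at (215,320) px, and the far edge up at (390,170). Now pivot it down.

carry_out(
  moves=[
    {"tx": 0.05, "ty": -0.55, "tz": -0.8, "wx": 0.089, "wy": 0.008, "wz": 0, "claw": 1},
    {"tx": 0.05, "ty": -0.55, "tz": -0.8, "wx": 0.089, "wy": 0.008, "wz": 0, "claw": 1},
    {"tx": 0, "ty": 0, "tz": 0, "wx": 0, "wy": 0, "wz": 0, "claw": 1},
    {"tx": 0, "ty": 0, "tz": 0, "wx": 0, "wy": 0, "wz": 0, "claw": 1},
  ],
)

```text
clock: 8.4
tcp_pos: [0.5768, -0.1012, 0.1433]
orientation: [0.066, 0.676, 0.732, -0.059]
wrist_force: [0.3, -9.5, 0.9]
finger_gap: 0.0121
grip_force: 98.1
```

```bash
python3 - <<'E'
from h import *
report(); look(4)
for n in("top","scene"):
    c=dict(np.load(n+"4.npz")); P,ok=pts(c); x,y,bx,by,o=seat_from(P,ok); Z=P[...,2]
    f=.072+.006+.0145+(x+.113)*np.tan(.18)
    m=ok&(abs(Z-f)<.010)&(x>-.08)&(x<.079)&(abs(y)<.064)
    A=np.c_[x[m],np.ones(m.sum())]; cf=np.linalg.lstsq(A,Z[m],rcond=None)[0]
    print(n,m.sum(),"tilt",np.degrees(np.arctan(cf[0])),"x",np.percentile(x[m],[1,99]).round(4),"y",np.percentile(y[m],[1,99]).round(4),"z@0",cf[1]-.072)
E
```

```text
t 8.4 tcp [ 0.5768 -0.1012  0.1433] yaw 1.6503 toolz [ 0.0166 -0.1758 -0.9843] q [-0.22  0.34 -0.15  1.03 -0.17  1.26] F [ 0.3 -9.5  0.9] gap 0.0121 g 98.1
tcp box [-29.7   3.3  71.3] tilt deg 10.17 side lean 0.0016 C [-19.4  22.4] left bottom [-112.9    5.6]
top 789 tilt 11.640071575463162 x [-0.0188  0.0729] y [-0.059   0.0587] z@0 0.03884442173941592
scene 928 tilt 10.52022877993786 x [-0.0784  0.0721] y [-0.0578  0.0605] z@0 0.03841559489924304
```

carry_out(
  moves=[
    {"tx": 0.02, "ty": -0.4, "tz": -0.8, "wx": 0.08, "wy": 0.007, "wz": 0, "claw": 1},
    {"tx": 0.02, "ty": -0.4, "tz": -0.8, "wx": 0.08, "wy": 0.007, "wz": 0, "claw": 1},
    {"tx": 0.02, "ty": -0.1, "tz": -0.2, "wx": 0.025, "wy": 0.002, "wz": 0, "claw": 1},
    {"tx": 0, "ty": 0, "tz": 0, "wx": 0, "wy": 0, "wz": 0, "claw": 1},
    {"tx": 0, "ty": 0, "tz": 0, "wx": 0, "wy": 0, "wz": 0, "claw": 1},
  ],
)

```text
clock: 9.12
tcp_pos: [0.5777, -0.1101, 0.1251]
orientation: [-0.002, 0.678, 0.735, 0.003]
wrist_force: [0.1, -8.6, 0.1]
finger_gap: 0.0121
grip_force: 98.3
```

```bash
python3 - <<'E'
from h import *
report(); look(5)
for n in("top","scene"):
    c=dict(np.load(n+"5.npz")); P,ok=pts(c); x,y,bx,by,o=seat_from(P,ok); Z=P[...,2]
    f=.072+.002+.014
    m=ok&(abs(Z-f)<.010)&(x>-.08)&(x<.079)&(abs(y)<.064)
    A=np.c_[x[m],np.ones(m.sum())]; cf=np.linalg.lstsq(A,Z[m],rcond=None)[0]
    print(n,m.sum(),"tilt",np.degrees(np.arctan(cf[0])),"x",np.percentile(x[m],[1,99]).round(4),"y",np.percentile(y[m],[1,99]).round(4),"z@0",cf[1]-.072)
c=dict(np.load("scene5.npz"));cv2.imwrite("pics/s5c.png",cv2.resize(c["image"][130:260,220:380],None,fx=4,fy=4,interpolation=cv2.INTER_CUBIC))
E
```

```text
t 9.12 tcp [ 0.5777 -0.1101  0.1251] yaw 1.6515 toolz [ 0.0012  0.0079 -1.    ] q [-0.33  0.39 -0.11  1.07  0.01  1.16] F [ 0.1 -8.6  0.1] gap 0.0121 g 98.3
tcp box [-20.7   3.5  53.1] tilt deg 0.45 side lean 0.0019 C [-18.8   3.1] left bottom [-113.8    2.3]
top 160 tilt 0.880191374521187 x [-0.0797  0.0761] y [-0.058   0.0637] z@0 0.016905044563264193
scene 642 tilt 0.5399367710004057 x [-0.0786  0.0741] y [-0.0421  0.0601] z@0 0.014102431538219495
```

View pics/s5c.png

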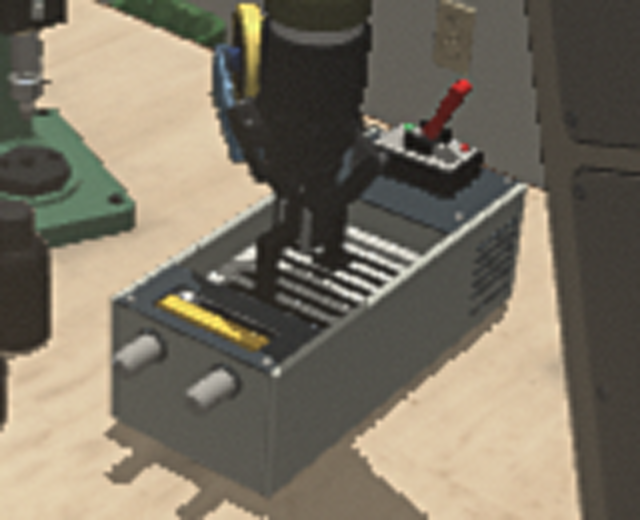

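carry_out(
  moves=[
    {"tx": 0, "ty": 0, "tz": -0.2, "wx": 0, "wy": 0, "wz": 0, "claw": 1},
    {"tx": 0, "ty": 0, "tz": 0, "wx": 0, "wy": 0, "wz": 0, "claw": 1},
    {"tx": 0, "ty": 0, "tz": 0, "wx": 0, "wy": 0, "wz": 0, "claw": 0.3},
    {"tx": 0, "ty": 0, "tz": 0, "wx": 0, "wy": 0, "wz": 0, "claw": 0.0},
    {"tx": 0, "ty": 0, "tz": 0, "wx": 0, "wy": 0, "wz": 0, "claw": -0.3},
    {"tx": 0, "ty": 0, "tz": 0, "wx": 0, "wy": 0, "wz": 0, "claw": -0.3},
    {"tx": 0, "ty": 0, "tz": 0, "wx": 0, "wy": 0, "wz": 0, "claw": -0.3},
  ],
)

```text
clock: 10.1
tcp_pos: [0.5761, -0.1071, 0.1212]
orientation: [-0.006, 0.677, 0.736, 0.005]
wrist_force: [0.1, -0.0, 0.5]
finger_gap: 0.0553
grip_force: 0.0
```

carry_out(
  moves=[
    {"tx": 0, "ty": 0, "tz": 3, "wx": 0, "wy": 0, "wz": 0, "claw": -0.3},
    {"tx": 0, "ty": 0, "tz": 5, "wx": 0, "wy": 0, "wz": 0, "claw": 0},
    {"tx": -1, "ty": 3, "tz": 5, "wx": 0, "wy": 0, "wz": 0, "claw": 0.5},
    {"tx": -4, "ty": 4, "tz": 2, "wx": 0, "wy": 0, "wz": 0, "claw": 1},
    {"tx": -4, "ty": 4, "tz": 0, "wx": 0, "wy": 0, "wz": 0, "claw": 1},
    {"tx": -4, "ty": 4, "tz": 0, "wx": 0, "wy": 0, "wz": 0, "claw": 1},
    {"tx": 0, "ty": 0, "tz": 0, "wx": 0, "wy": 0, "wz": 0, "claw": 1},
  ],
)

```text
clock: 10.98
tcp_pos: [0.4433, 0.0449, 0.2719]
orientation: [-0.006, 0.676, 0.737, 0.005]
wrist_force: [0.1, -0.2, 0.8]
finger_gap: 0.0002
grip_force: 0.0
```

```bash
python3 - <<'E'
from h import *
report(); look(6)
for n in("top","scene"):
    c=dict(np.load(n+"6.npz")); P,ok=pts(c); x,y,bx,by,o=seat_from(P,ok); Z=P[...,2]
    m=ok&(abs(Z-.086)<.008)&(x>-.08)&(x<.079)&(abs(y)<.064)
    A=np.c_[x[m],y[m],np.ones(m.sum())]; cf=np.linalg.lstsq(A,Z[m],rcond=None)[0]
    print(n,m.sum(),"plane",cf.round(4),"x",np.percentile(x[m],[1,99]).round(4),"y",np.percentile(y[m],[1,99]).round(4))
    m=ok&(abs(Z-.148)<.01)&(abs(x)<.07)&(abs(y)<.04); print("handle",m.sum(),np.percentile(x[m],[1,99]).round(4),np.percentile(y[m],[1,99]).round(4),"z",np.median(Z[m]))
c=dict(np.load("top6.npz"));cv2.imwrite("pics/t6c.png",cv2.resize(c["image"][180:250,240:380],None,fx=5,fy=5,interpolation=cv2.INTER_CUBIC))
E
```

```text
t 10.97 tcp [0.4433 0.0449 0.2719] yaw 1.6567 toolz [-0.0022  0.0154 -0.9999] q [-0.09  0.05 -0.17  1.35  0.02  1.39] F [ 0.1 -0.2  0.8] gap 0.0002 g 0.0
tcp box [-186.5 -117.3  199.9] tilt deg 0.89 side lean -0.0009 C [-184.2  150. ] left bottom [-279.2  148.5]
top 1338 plane [-0.0071  0.0002  0.0855] x [-0.0781  0.077 ] y [-0.0588  0.0601]
handle 139 [-0.0497  0.0476] [-0.0062  0.0077] z 0.14984331032808273
scene 538 plane [-0.0166  0.0124  0.0845] x [-0.0526  0.0748] y [-0.0395  0.0623]
handle 92 [-0.0513  0.0493] [-0.0059  0.0096] z 0.14582722198881048
```

View pics/t6c.png

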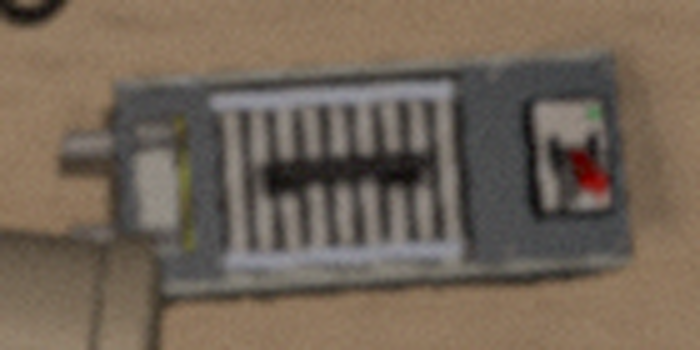

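The top crop shows the cassette flat between the lips with its handle centred at (345,175) px, and the paddle still leaning off at (590,170). Measured, the cassette is home within about 1 mm. Next is the switch.

carry_out(
  moves=[
    {"tx": 1.3, "ty": -5.5, "tz": 0, "wx": 0, "wy": 0, "wz": 0, "claw": 1},
    {"tx": 1.3, "ty": -5.5, "tz": 0, "wx": 0, "wy": 0, "wz": 0, "claw": 1},
    {"tx": 1.3, "ty": -5.5, "tz": 0, "wx": 0, "wy": 0, "wz": 0, "claw": 1},
    {"tx": 1.3, "ty": -5.5, "tz": 0, "wx": 0, "wy": 0, "wz": 0, "claw": 1},
    {"tx": 1.4, "ty": -5.4, "tz": 0, "wx": 0, "wy": 0, "wz": 0, "claw": 1},
    {"tx": 1.4, "ty": -5.4, "tz": 0, "wx": 0, "wy": 0, "wz": 0, "claw": 1},
    {"tx": 0, "ty": 0, "tz": -4, "wx": 0, "wy": 0, "wz": 0, "claw": 1},
    {"tx": 0, "ty": 0, "tz": 0, "wx": 0, "wy": 0, "wz": 0, "claw": 1},
  ],
)

```text
clock: 12.08
tcp_pos: [0.5244, -0.2862, 0.227]
orientation: [-0.01, 0.678, 0.735, 0.004]
wrist_force: [-0.6, 0.2, 0.5]
finger_gap: -0.0001
grip_force: 0.0
```

```bash
python3 - <<'E'
from h import *
report()
E
```

```text
t 12.07 tcp [ 0.5244 -0.2862  0.227 ] yaw 1.6501 toolz [-0.0082  0.0196 -0.9998] q [-0.64  0.37  0.12  1.34  0.01  0.85] F [-0.6  0.2  0.5] gap -0.0001 g 0.0
tcp box [150.3 -64.5 155. ] tilt deg 1.16 side lean -0.0065 C [152.8 105.1] left bottom [ 57.8 103.1]
```

carry_out(
  moves=[
    {"tx": 0, "ty": 0.2, "tz": -2.6, "wx": 0, "wy": 0, "wz": 0, "claw": 1},
    {"tx": 0, "ty": 0, "tz": -2.6, "wx": 0, "wy": 0, "wz": 0, "claw": 1},
    {"tx": 1.2, "ty": 0.1, "tz": 0, "wx": 0, "wy": 0, "wz": 0, "claw": 1},
    {"tx": 1.2, "ty": 0.1, "tz": 0, "wx": 0, "wy": 0, "wz": 0, "claw": 1},
    {"tx": 1.2, "ty": 0.1, "tz": 0, "wx": 0, "wy": 0, "wz": 0, "claw": 1},
    {"tx": 1.2, "ty": 0.1, "tz": 0, "wx": 0, "wy": 0, "wz": 0, "claw": 1},
    {"tx": 1.2, "ty": 0.1, "tz": 0, "wx": 0, "wy": 0, "wz": 0, "claw": 1},
    {"tx": 0, "ty": 0, "tz": 0, "wx": 0, "wy": 0, "wz": 0, "claw": 1},
  ],
)

```text
clock: 13.08
tcp_pos: [0.5874, -0.278, 0.179]
orientation: [-0.006, 0.677, 0.736, 0.005]
wrist_force: [-0.4, -0.3, -0.3]
finger_gap: 0.0001
grip_force: 0.0
```

```bash
cat >> h.py <<'E'
def paddle(k):
    look(k)
    for n in("top","scene"):
        c=dict(np.load(n+f"{k}.npz")); P,ok=pts(c); x,y,bx,by,o=seat_from(P,ok); Z=P[...,2]; im=c["image"].astype(int)
        m=ok&(im[...,2]>1.5*im[...,1])&(im[...,2]>60)&(Z>.155)&(abs(x-.147)<.05)&(abs(y)<.1)
        if m.sum(): print(n,"paddle",m.sum(),x[m].mean().round(4),y[m].mean().round(4),Z[m].mean().round(4),"ang",(np.arctan2(y[m].mean(),Z[m].mean()-.145)+.5).round(3))
E
python3 - <<'E'
from h import *
report(); paddle(7)
E
```

```text
t 13.07 tcp [ 0.5874 -0.278   0.179 ] yaw 1.654 toolz [-0.0013  0.0152 -0.9999] q [-0.57  0.48  0.17  1.27  0.01  0.92] F [-0.4 -0.3 -0.3] gap 0.0001 g 0.0
tcp box [147.4  -1.1 107. ] tilt deg 0.88 side lean 0.0 C [149.7  57. ] left bottom [54.7 55.5]
scene paddle 72 0.1422 0.0128 0.1814 ang 0.837
```

carry_out(
  moves=[
    {"tx": 0.5, "ty": 0, "tz": 0, "wx": 0, "wy": 0, "wz": 0, "claw": 1},
    {"tx": 0.4, "ty": 0, "tz": 0, "wx": 0, "wy": 0, "wz": 0, "claw": 1},
    {"tx": 0, "ty": 0, "tz": 0, "wx": 0, "wy": 0, "wz": 0, "claw": 1},
  ],
)

```text
clock: 13.55
tcp_pos: [0.5947, -0.2782, 0.1792]
orientation: [-0.006, 0.677, 0.735, 0.005]
wrist_force: [-3.5, 0.3, -0.2]
finger_gap: -0.0002
grip_force: 1.3
```

```bash
python3 - <<'E'
from h import *
report(); paddle(8)
E
```

```text
t 13.55 tcp [ 0.5947 -0.2782  0.1792] yaw 1.6528 toolz [-0.0031  0.0153 -0.9999] q [-0.56  0.5   0.2   1.28  0.01  0.92] F [-3.5  0.3 -0.2] gap -0.0002 g 1.3
tcp box [148.2   6.2 107.2] tilt deg 0.89 side lean -0.0018 C [150.5  57.2] left bottom [55.5 55.7]
scene paddle 69 0.1409 0.0164 0.1801 ang 0.937
```

carry_out(
  moves=[
    {"tx": 0.3, "ty": 0, "tz": 0, "wx": 0, "wy": 0, "wz": 0, "claw": 1},
    {"tx": 0, "ty": 0, "tz": 0, "wx": 0, "wy": 0, "wz": 0, "claw": 1},
  ],
)

```text
clock: 13.9
tcp_pos: [0.5951, -0.2782, 0.1791]
orientation: [-0.008, 0.678, 0.735, 0.003]
wrist_force: [-11.2, -0.1, 3.1]
finger_gap: 0.0
grip_force: 5.8
```

carry_out(
  moves=[
    {"tx": -2, "ty": 0, "tz": 0, "wx": 0, "wy": 0, "wz": 0, "claw": 1},
    {"tx": -5, "ty": -0.5, "tz": 1, "wx": 0, "wy": 0, "wz": 0, "claw": 1},
    {"tx": -3, "ty": 0, "tz": 5, "wx": 0, "wy": 0, "wz": 0, "claw": 1},
    {"tx": -3, "ty": -3, "tz": 4, "wx": 0, "wy": 0, "wz": 0, "claw": 1},
    {"tx": -3, "ty": -3, "tz": 0, "wx": 0, "wy": 0, "wz": 0, "claw": 1},
    {"tx": 0, "ty": 0, "tz": 0, "wx": 0, "wy": 0, "wz": 0, "claw": 1},
    {"tx": 0, "ty": 0, "tz": 0, "wx": 0, "wy": 0, "wz": 0, "claw": 1},
  ],
)

```text
clock: 14.78
tcp_pos: [0.4385, -0.3433, 0.2793]
orientation: [-0.005, 0.678, 0.735, 0.005]
wrist_force: [0.5, 0.2, 0.2]
finger_gap: 0.0003
grip_force: 0.0
```

```bash
python3 - <<'E'
from h import *
report(); paddle(9)
c=dict(np.load("top9.npz"));P,ok=pts(c); x,y,bx,by,o=seat_from(P,ok); Z=P[...,2]
m=ok&(abs(Z-.086)<.008)&(x>-.08)&(x<.079)&(abs(y)<.064)
A=np.c_[x[m],y[m],np.ones(m.sum())]; print(np.linalg.lstsq(A,Z[m],rcond=None)[0].round(4))
m=ok&(abs(Z-.148)<.01)&(abs(x)<.07)&(abs(y)<.04); print("handle",np.percentile(x[m],[1,99]).round(4),np.percentile(y[m],[1,99]).round(4))
cv2.imwrite("pics/t9c.png",cv2.resize(c["image"][140:260,160:400],None,fx=3,fy=3,interpolation=cv2.INTER_CUBIC))
E
```

```text
t 14.78 tcp [ 0.4385 -0.3433  0.2793] yaw 1.6525 toolz [-8.000e-04  1.500e-02 -9.999e-01] q [-0.81  0.28  0.12  1.42  0.01  0.68] F [0.5 0.2 0.2] gap 0.0003 g 0.0
tcp box [ 199.9 -154.9  207.3] tilt deg 0.86 side lean 0.0004 C [202.1 157.4] left bottom [107.1 155.9]
top paddle 59 0.1461 0.0164 0.186 ang 0.88
scene paddle 82 0.1428 0.017 0.1811 ang 0.94
[-0.0055  0.0024  0.0853]
handle [-0.0494  0.0479] [-0.0063  0.0081]
```

View pics/t9c.png

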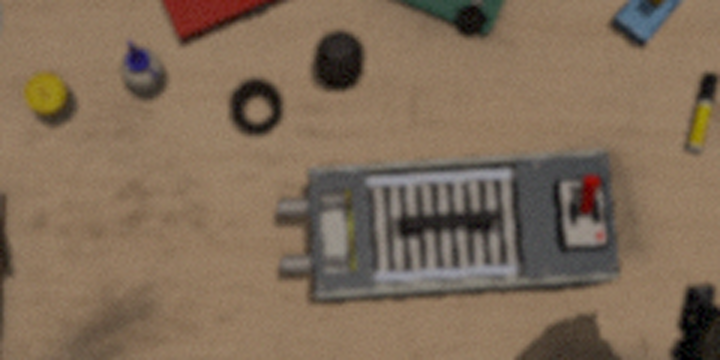

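The crop shows the cassette home at (445,225) px, the paddle swung over at (590,190), and the bystanders in place.

```bash
python3 -c "
from workcell import env
print(env.hand_in())"
```

```text
the job is handed in; nothing more can be done
None
```

I handed the job in at 14.8 s of the 51 s allowed: the cassette measured home and flat to about 1 mm, the paddle was pushed against its stop afterwards, and the bystanders look unmoved in the last picture (no verdict came back).

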